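# Reset the telescopic sign arm and hang its shelf sign

## Task

Pull up the black spring plunger of the sign arm, slide the sleeve along its tube until the red pointer is at the green marker and let the plunger drop fully home in the hole there. Then take the yellow sign from its wooden block and hang it by its eye on the peg of the sleeve, so that it hangs freely. Do not disturb the glassware.

Things in the scene. Friction and masses are not known exactly. Their poses are not given: they have to be found in the camera images.
- stand: Sign-arm stand, fixed: grey base plate (135 x 400 x 12 mm) with a level square steel tube (30 x 30 x 380 mm, top 90 mm above the counter). Origin: on the counter under the tube's middle. y runs along the tube, x to the side of markers and peg, z up. Four 11 mm index holes in the tube's top, at y = -85 (where the sleeve starts, locked), -35, 15 and 65 mm; the last three have markers.
- sleeve (a joint): Position (m) of the aluminium sleeve (44 x 44 mm, top 97 mm above the counter) along the tube, towards the stand's +y: 0 in its starting hole; 0.05, 0.10, 0.15 at the others; stops at -0.01 and 0.165. About 2 N of friction once the plunger is pulled. Carries plunger, pointer, post and peg; reaches 35 mm from the plunger axis towards -y, 105 mm towards +y.
- plunger (a joint): Height (m) of the plunger above fully home: 0 home in a hole, 0.016 at its upper stop; the 9 mm round-nosed pin clears the hole from about 0.011. A spring pulls it down, 6 N when home, 11 N at the stop. Released within about 2 mm of a hole it snaps in; farther off it stays up (about 0.009 to 0.011) on the tube and drops in when the sleeve is slid over a hole.
- knob (a point): Centre of the black round plunger knob (34 mm diameter, 24 mm high, axis vertical), 129 mm above the counter when home, on the tube's centre line. Below it the pin passes into a dark steel bushing (22 mm diameter, reaching 16 mm above the sleeve's top). Axes as the stand's.
- pin_axis (a point): Point on the plunger's axis at the height of the tube's top, moving with the sleeve; the red pointer on the sleeve's side (4 mm wide, reaching 45 mm from the tube's axis) is at the same place along the tube. Axes as the stand's.
- peg_mid (a point): Middle of the sleeve's steel peg (8 mm thick, 50 mm long), 140 mm above the counter. The peg points along the stand's +x away from its post and rises 8 mm from post to free end (25 mm either way of this point along x). Post: 16 x 16 mm, top 152 mm above the counter, 90 mm along +y from the plunger. Axes as the stand's.
- green_marker: Green marker block (22 mm wide, 14 mm high, pointed towards the tube) on the base plate, 62 mm from the tube's axis, exactly beside the hole to be used. Origin: its underside; y axis along the tube. Two like white markers stand beside two other holes; the three places are exchanged from start to start.
- holder: Wooden block (60 x 110 mm, 30 mm high), fixed, with a 10 mm wide slot along its own y, open at both ends and 22 mm deep, in which the sign stands upright. Origin: centre of its underside.
- sign_centre (a point): Centre of the yellow sign plate: 140 mm wide (its y), 80 mm high (its z, upright), 8 mm thick (its x), 85 to 170 g. In the block its top edge is 88 mm above the counter. Either face may look outward.
- sign_eye (a point): Centre of the sign's round eye (22 mm hole through the thickness), 20 mm below its top edge and 20 mm above sign_centre, midway across its width. Axes as the sign's.
- cake_stand: Purple glass cake stand, 120 mm diameter, 104 mm high, not to be disturbed. Origin: centre of its foot.
- candy_jar: Pink glass candy jar, 80 mm diameter, 120 mm high, not to be disturbed. Origin: centre of its foot.
- mug: Green glass mug, 76 mm diameter, 100 mm high, handle to its +y, not to be disturbed. Origin: centre of its foot.
Things that resemble listed ones, but are neither listed nor needed, are in the scene too. There is more than one size of the part that bears sign_centre; the job needs the smallest.

How it is judged:
By the outcome, as a careful person would: the job done as asked, in the order asked, and still so for the second after the job is handed in, with the robot touching nothing.
It also fails if it takes over 58 s, if anything falls off the work surface, if the arm or the gripper's body presses on something with over 40 N, if the wrist force passes 120 N, or if a joint passes its speed limit or range.

## Robot

A 6-joint arm with a two-finger parallel gripper is mounted at the origin on the work surface. World frame = base frame: x ahead of the robot, y to its left, z up, the work surface at z = 0. Lengths are in mm, angles in degrees, forces in N, time in s.
With the tool pointing down it reaches from about 300 to 850 mm from the base axis. Payload 4.2 kg.
Tool frame: the origin (TCP) lies midway between the tips of the shut fingers; the grasp point (between the pads) lies 19 mm behind it; z points along the fingers, x is the direction in which the jaws open and shut, and the axes are right-handed (so a half turn about z gives the same grasp; the last joint's range is limited). The gripper opens to 91 mm and grips with 3 to 60 N. Pads are 32 mm wide; open, the fingers measure 118 mm over their backs; the gripper's body (76 mm by 178 mm) begins 60 mm behind the grasp point.
Start: joints at [-73.51, 18.312, 89.639, -0, 72.044, -1.146], TCP at [174.207, -547.992, 213.976] pointing down, gripper open.
Joint ranges: [-177.97, 177.97], [-48.28, 115.42], [12.27, 149.76], [-77.06, 257.06], [2.81, 150.46], [-146.56, 146.56]. Speed limits (degrees/s): [147.25, 147.25, 180, 180, 180, 180].

## Interface

Orientations are given as [roll, pitch, yaw] about the fixed x, y, z axes, in that order (R = Rz(yaw) Ry(pitch) Rx(roll)).
In Python, from workcell import monitor, vision, job, models gives the robot as it stands.
- The arm moves only by the shell command python3 -m creep 'ROWS' [FORCE]. ROWS is text: rows parted by semicolons, each of 7 numbers parted by spaces: the shift along the world's x, y, z in cm, then the turn, a rotation vector about the world's x, y, z in rad, then the gripper's target within -1 to 1 (shut at 1, half-way at 0, fully open at -1). In form: tx ty tz ax ay az hand; .... A call has 1 to 12 rows; each row shifts and turns the pose as measured when the row begins; what a row does not reach is not made up. A row lasts 1/12 s, in which the tool goes at most 41.7 mm and 7.16 degrees, less where a joint would pass 70% of its speed; a pose out of reach is approached as far as the arm can. A call is refused whole if a number of a shift passes 4.17 or a number of a turn 0.125, either way. A call with a gripper value outside its range is refused whole. The fingers move at their own pace and stop on an object; FORCE is the grip in N (left out, the last holds). Time passes only in rows, so rows that do not move let the fingers close. It gives the time, the measured TCP pose, the force and the opening at its end, in the units of the state.
- monitor.state(): the state, without advancing time (a new reading comes with each control period).
- vision.grab_frame(name): name is "scene" or "top" or "wrist"; returns a dict with "img" (420x560x3 uint8, red, green, blue), "mtx" (3x3 intrinsics, pixels), "view" (4x4, takes a point from world to camera coordinates). Camera axes: x right, y down, z forward; pixel columns grow to the right and rows downward; lengths in mm; the calibration is good to about 2 mm. A picture is of the moment at which its call begins. There is no depth.
- job.job_done(): hands the job in, once; it reports no verdict.
Trained networks look in the newest picture that a camera, given by its name, has taken for a name from the list of things; names that differ only in an ending like _2 or _b are one class to them, and where a whole thing is asked for, a point or a joint stands for the part that bears it (a point fixed in the world has none). Each returns a list of dicts, best first, with "confidence" (0 to 1); they miss things now and then, are a little off and sometimes report something else, mostly with a low value. They report only what shows in the picture. A call takes as long as a camera call. They do not tell look-alikes from the thing itself.
- models.search_frame(camera, query): "rect" ([left, top, right, bottom] in pixels, round what is visible of it).
- models.mark_of(camera, query): "at" ([column, row] in pixels: a listed point, or the origin of a listed thing).
The state is a dict: "time_s": time; "qpos": joint angles; "qvel": joint speeds; "effort": joint torques, N m; "ee_pos": TCP position; "ee_rot": TCP orientation; "force": force on the tool from outside, world axes, zero at the start; "torque": the same for the moment, N m; "gripper_width": finger opening in mm.
Only numpy, scipy, OpenCV 4.12 (cv2) and the standard library are available. Lean on these libraries where they do the work, as an engineer would, in place of code of your own. Each camera call takes 0.05 s, during which the arm holds its last target.

## Working session

There is one attempt and no reset: what is moved stays moved. The work goes in short steps, Python scripts to look and compute and a shell command to move; the robot and the scene stay as the last step left them, time stands still between calls to the robot, and variables do not carry over. Pictures are saved under pics/ and viewed, and the job is handed in when it is done.

```bash
ls; mkdir -p pics; cat > h.py <<'E'
import numpy as np, cv2
from workcell import monitor, vision, job, models
def ray(f,px):
    K=np.array(f["mtx"]);V=np.array(f["view"]);R=V[:3,:3];t=V[:3,3]
    return -R.T@t, R.T@np.linalg.inv(K)@np.array([px[0],px[1],1.])
def atz(f,px,z):
    c,d=ray(f,px); return c+d*(z-c[2])/d[2]
def proj(f,p):
    K=np.array(f["mtx"]);V=np.array(f["view"]);q=K@(V[:3,:3]@np.array(p,float)+V[:3,3]);return q[:2]/q[2]
def tri(fp):
    A=[];b=[]
    A=np.zeros((3,3));b=np.zeros(3)
    for f,p in fp:
        c,d=ray(f,p);d=d/np.linalg.norm(d);M=np.eye(3)-np.outer(d,d);A+=M;b+=M@c
    return np.linalg.solve(A,b)
def save(f,n,box=None,s=1):
    im=f["img"][:,:,::-1]
    if box: im=im[box[1]:box[3],box[0]:box[2]]
    if s!=1: im=cv2.resize(im,None,fx=s,fy=s,interpolation=cv2.INTER_CUBIC)
    cv2.imwrite("pics/"+n,im)
E
python3 - <<'E'
from h import *
np.set_printoptions(precision=1,suppress=True)
s=monitor.state();print(s)
for c in ["scene","top"]:
    f=vision.grab_frame(c);save(f,c+"0.png")
    print(c,"cam",ray(f,(280,210))[0])
    for q in ["stand","knob","pin_axis","peg_mid","green_marker","holder","sign_centre","sign_eye","cake_stand","candy_jar","mug"]:
        print(q,[(np.round(r["at"],1).tolist(),round(r["confidence"],2)) for r in models.mark_of(c,q)[:4]])
E
```

```text
pics
{'time_s': 0.0, 'qpos': array([-73.5,  18.4,  89.7,  -0. ,  72. ,  -1.1]), 'qvel': array([ 0. ,  0. , -0. , -0.1,  0.1,  0.1]), 'effort': array([  0. , -41.2, -23.2,   0.1,   0. ,  -0. ]), 'ee_pos': array([ 174.1, -547.5,  213.1]), 'ee_rot': array([-180. ,    0.1,  -72.4]), 'force': array([ 0.1, -0.6,  0.6]), 'torque': array([-0.,  0.,  0.]), 'gripper_width': 91.00875539689845}
scene cam [1308.2  195.3 1103.3]
stand [([343.3, 233.0], 0.74)]
knob [([198.4, 180.3], 0.62), ([319.2, 190.6], 0.45)]
pin_axis [([319.4, 201.9], 0.66)]
peg_mid [([343.9, 210.2], 0.61)]
green_marker [([318.7, 243.1], 0.67)]
holder [([198.6, 182.8], 0.92), ([320.5, 201.5], 0.45)]
sign_centre [([216.7, 129.8], 0.91), ([135.4, 197.4], 0.87), ([199.2, 163.4], 0.7)]
sign_eye [([195.5, 162.7], 0.72), ([134.4, 189.9], 0.68), ([220.3, 122.4], 0.63), ([200.1, 178.7], 0.47)]
cake_stand [([262.2, 295.9], 0.8)]
candy_jar [([176.3, 256.2], 0.85)]
mug [([431.3, 207.8], 0.59)]
top cam [ 451.7  -76.2 1159.7]
stand [([220.6, 219.9], 0.72)]
knob [([242.7, 225.2], 0.48)]
pin_axis [([248.1, 221.7], 0.55)]
peg_mid [([212.5, 202.3], 0.88)]
green_marker [([233.5, 199.9], 0.47)]
holder [([387.4, 240.7], 0.82)]
sign_centre [([391.4, 240.0], 0.7), ([396.4, 303.5], 0.67), ([437.1, 173.5], 0.62)]
sign_eye [([439.7, 176.2], 0.79), ([398.6, 302.4], 0.72), ([394.9, 238.5], 0.55), ([233.8, 204.1], 0.28)]
cake_stand [([269.4, 126.4], 0.56)]
candy_jar [([374.0, 135.1], 0.64)]
mug [([137.3, 282.9], 0.81)]
```

View pics/scene0.png

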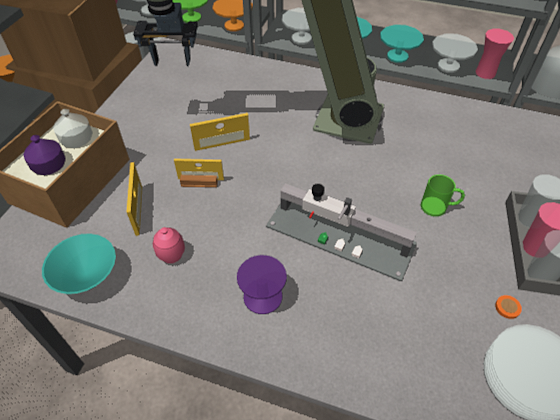

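View pics/top0.png

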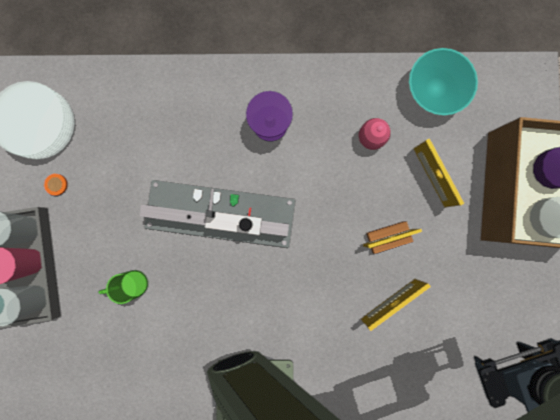

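```bash
python3 - <<'E'
from h import *
f=vision.grab_frame("scene");save(f,"scene1.png",(100,90,300,240),4)
save(f,"scene1b.png",(260,150,460,290),4)
f=vision.grab_frame("top");save(f,"top1.png",(340,130,500,330),3)
save(f,"top1b.png",(110,170,310,290),4)
E
```

```text
(no output)
```

View pics/scene1.png

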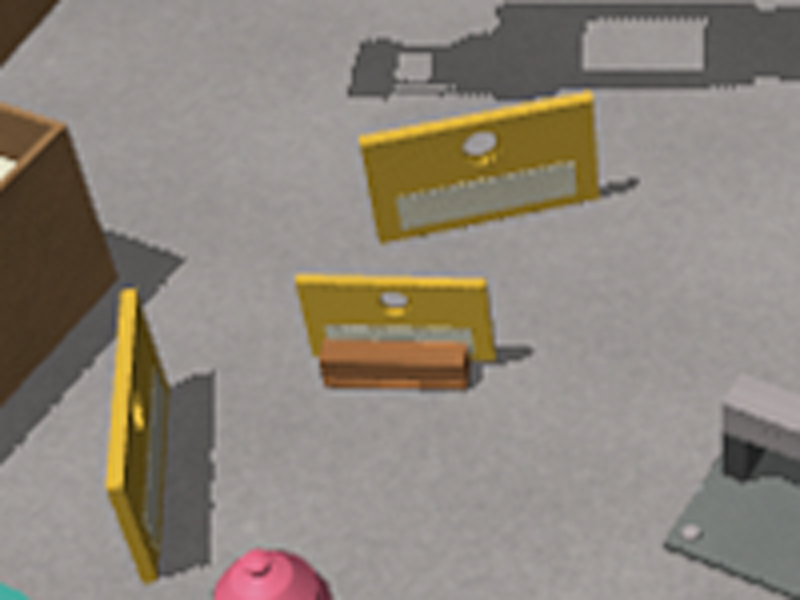

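View pics/scene1b.png

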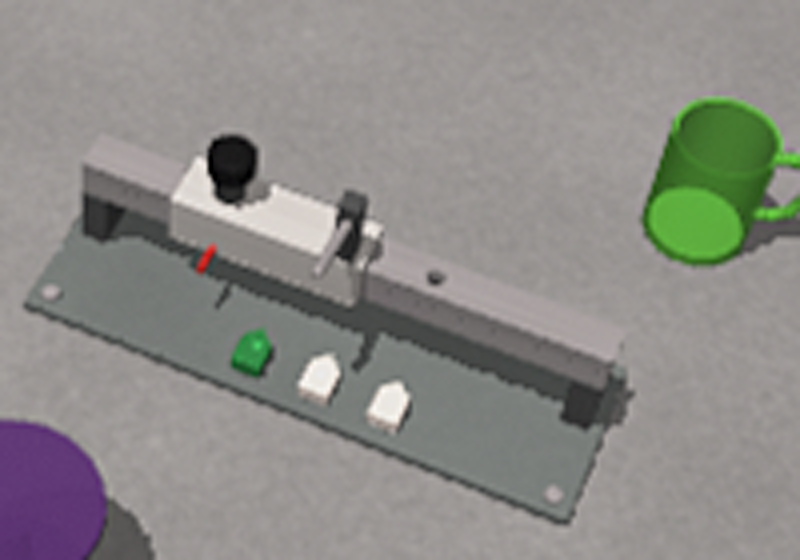

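View pics/top1.png

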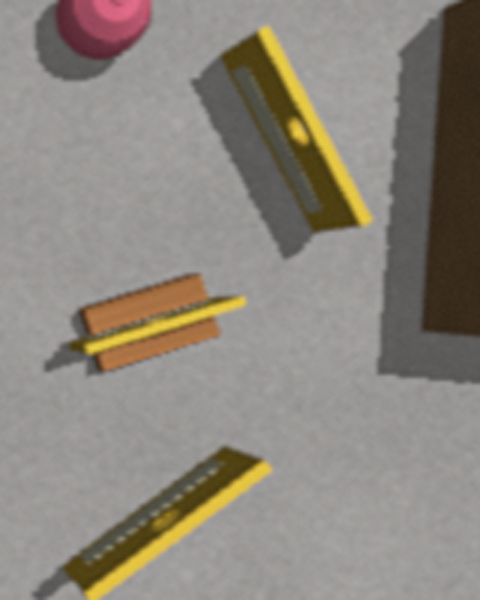

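View pics/top1b.png

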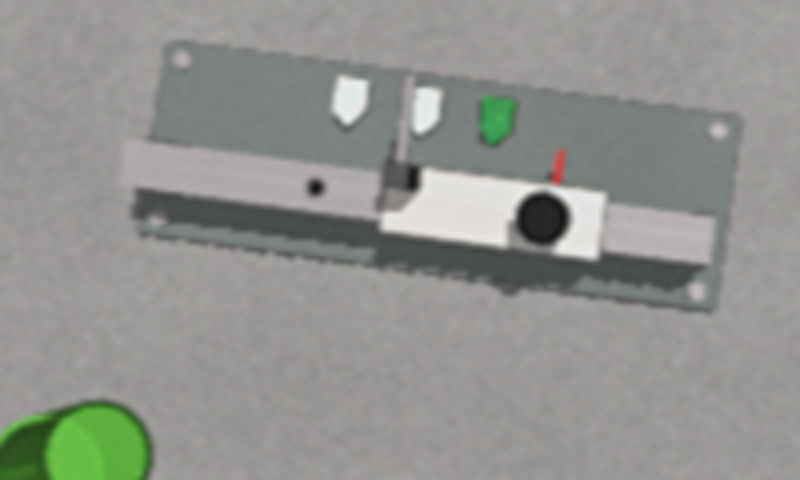

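The scene shows three yellow signs: scene px (220,131), (135,197) and (199,172). The last one stands in the wooden block at (198,182) and looks the smallest, so it fits; I'll check sizes next. The green marker (scene px 323,238) is beside the first hole after the start, giving 50 mm of travel. Next I fit the poses.

```bash
cat > fit.py <<'E'
from h import *
from scipy.optimize import least_squares
np.set_printoptions(precision=1,suppress=True)
S=vision.grab_frame("scene");T=vision.grab_frame("top")
t=lambda x,y:(110+x/4,170+y/4)
s=lambda x,y:(260+x/4,150+y/4)
obs=[(T,(0,65,90),t(316,187)),(S,(0,65,90),s(436,277)),
(T,(0,-85,141),t(543,218)),(S,(0,-85,129),s(232,160)),
(T,(62,-35,26),t(497,118)),(T,(62,65,26),t(350,98)),(S,(62,-35,20),s(252,353)),(S,(62,15,20),s(321,380)),(S,(62,65,20),s(389,407)),(T,(-15,-190,90),t(713,263)),(T,(15,-190,90),t(716,218)),(T,(15,190,90),t(124,140)),(S,(15,190,90),s(608,355)),(S,(15,-190,90),s(84,170))]
def W(p,l):
    c,n=np.cos(p[2]),np.sin(p[2]); return np.array([p[0]+c*l[0]-n*l[1],p[1]+n*l[0]+c*l[1],l[2]])
def res(p): return np.concatenate([proj(f,W(p,l))-np.array(o) for f,l,o in obs])
if __name__=="__main__":
    r=least_squares(res,[450,0,0],loss="soft_l1");p=r.x
    print("stand",p[:2],np.degrees(p[2]));print(r.fun.reshape(-1,2) if 0 else res(p).reshape(-1,2))
    # peg: triangulate
    pe=tri([(T,t(412,76)),(S,s(318,272))]);print("pegend",pe)
    po=tri([(T,t(404,175)),(S,s(354,197))]);print("posttop",po)
    for w in (pe,po):
        d=w[:2]-p[:2];c,n=np.cos(p[2]),np.sin(p[2]);print("local",c*d[0]+n*d[1],-n*d[0]+c*d[1],w[2])
    print("knob",W(p,(0,-85,129)))
    # sign: crops scene1 (100,90) x4; top1 (340,130) x3
    a=lambda x,y:(100+x/4,90+y/4); b=lambda x,y:(340+x/3,130+y/3)
    L=tri([(T,b(246,300)),(S,a(297,278))]);L2=tri([(T,b(84,347)),(S,a(487,281))])
    print("sign ends top",L,L2,np.linalg.norm(L-L2),(L+L2)/2,"dir",np.degrees(np.arctan2(*(L2-L)[1::-1])))
    for z in (88,): print(atz(T,b(246,300),z),atz(T,b(84,347),z),atz(S,a(297,278),z),atz(S,a(487,281),z))
    # block top corners z=30
    for q in [(80,310),(200,275),(218,333),(100,373)]: print("blk",atz(T,b(*q),30))
    A=tri([(T,b(268,466)),(S,a(362,140))]);B=tri([(T,b(90,597)),(S,a(592,96))]);print("other1",np.linalg.norm(A-B),A,B)
    A=tri([(T,b(266,30)),(S,a(115,488))]);B=tri([(T,b(368,222)),(S,a(128,292))]);print("other2",np.linalg.norm(A-B),A,B)
    for q,z,(u,v) in [("cake",104,(269,116)),("jar",100,(375,133)),("mug",100,(134,284))]: print(q,atz(T,(u,v),z))
E
python3 fit.py
```

```text
stand [475.8  97.7] -7.6546446238614125
[[-0.3 -0.3]
 [-0.3 -1.5]
 [-0.6 -0.7]
 [-0.3 -0.9]
 [-0.5 -0.3]
 [-0.3 -0.1]
 [-0.1 -1.7]
 [-0.4 -1.8]
 [-0.2 -1.7]
 [-1.1 -0.4]
 [-0.3 -0.9]
 [ 0.2 -0.8]
 [ 0.8  0.3]
 [-1.  -3.2]]
pegend [549.3  93.4 139.1]
posttop [488.1  98.8 145.6]
local 73.45454545562261 5.484853241920589 139.14684137849432
local 12.066416949577736 2.7402902895675982 145.57036326796177
knob [464.5  13.5 129. ]
sign ends top [ 447.5 -431.1   80.4] [ 408.6 -293.5   84.5] 143.00947611157082 [ 428.  -362.3   82.5] dir 105.78913010283632
[ 448.1 -430.6   88. ] [ 408.9 -293.3   88. ] [ 453.7 -424.3   88. ] [ 411.6 -291.3   88. ]
blk [ 439.4 -302.    30. ]
blk [ 470.3 -409.3   30. ]
blk [ 418.7 -424.3   30. ]
blk [ 383.5 -318.9   30. ]
other1 183.97589450693388 [ 309.8 -441.    97.2] [ 202.1 -291.8   95.8]
other2 182.83644276274399 [ 676.  -447.6   96.1] [ 512.8 -530.    96.2]
cake [738.9 -43.5 104. ]
jar [ 694.7 -312.9  100. ]
mug [315.2 295.8 100. ]
```

Sizes check out: the block sign measures 143 mm across, the others 184 mm. The stand is at (476, 98), yaw -7.7°. I move over the knob now.

```bash
python3 -m creep '1.8 3.6 0 0 0 0.094 -1;1.8 3.6 0 0 0 0.094 -1;1.8 3.6 0 0 0 0.094 -1;1.8 3.6 0 0 0 0.094 -1;1.8 3.6 0 0 0 0.094 -1;1.8 3.6 0 0 0 0.094 -1;1.8 3.6 0 0 0 0.094 -1;1.8 3.6 0 0 0 0.094 -1;1.8 3.6 0 0 0 0.094 -1;1.8 3.6 0 0 0 0.094 -1;1.8 3.6 0 0 0 0.094 -1;1.8 3.6 0 0 0 0.094 -1' 40
```

```text
time_s: 2.4
ee_pos: [391.3, -106.5, 214.4]
ee_rot: [179.9, -0.6, -5.5]
force: [1.1, -1.0, -0.4]
gripper_width: 91.4
```

```bash
python3 -m creep '1.8 3.0 0 0 0 -0.02 -1;1.8 3.0 0 0 0 -0.02 -1;1.8 3.0 0 0 0 0 -1;1.0 2.2 0 0 0 0 -1;0 0 0 0 0 0 -1;0 0 0 0 0 0 -1' ; python3 - <<'E'
from h import *
np.set_printoptions(precision=1,suppress=True)
s=monitor.state();print(s["ee_pos"],s["ee_rot"],s["time_s"])
f=vision.grab_frame("wrist");save(f,"w1.png")
for q in ["knob","pin_axis","peg_mid","green_marker"]:
    print(q,[(np.round(r["at"],1).tolist(),round(r["confidence"],2)) for r in models.mark_of("wrist",q)[:2]])
for n,z in (("knob",129),): 
    for r in models.mark_of("wrist",n)[:1]: print(atz(f,r["at"],z))
print(ray(f,(280,210))[0],proj(f,(464.5,13.5,141)),proj(f,s["ee_pos"]))
E
```

```text
time_s: 2.9
ee_pos: [460.2, 19.3, 215.7]
ee_rot: [180.0, -0.9, -7.1]
force: [-0.7, -0.4, 0.2]
gripper_width: 91.1
[460.2  19.3 215.7] [180.   -0.9  -7.1] 2.9
knob [([285.3, 217.8], 0.68)]
pin_axis [([284.2, 206.5], 0.8)]
peg_mid [([364.2, 89.8], 0.81)]
green_marker [([345.9, 141.0], 0.66)]
[465.   14.9 129. ]
[466.4  86.8 386.5] [285.3 224.4] [279.7 257. ]
```

View pics/w1.png

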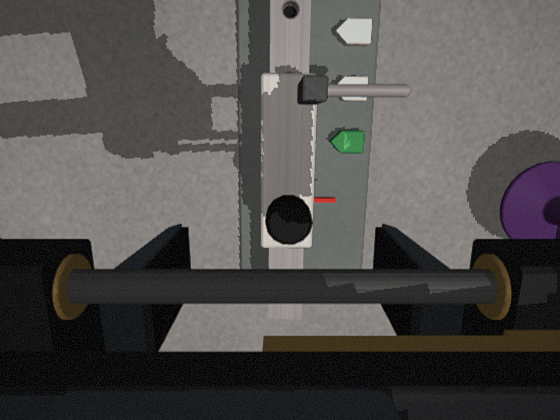

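The wrist view shows the knob at (289,219), the pointer at (324,200), the green marker at (347,141), the peg from (328,90) to (410,90) and the far hole at (290,9).

```bash
cat > w.py <<'E'
from fit import *
import sys
E
python3 - <<'E'
from h import *
import numpy as np
np.set_printoptions(precision=1,suppress=True)
f=vision.grab_frame("wrist")
k=atz(f,(289,219.5),141);h=atz(f,(290,9.5),90);print("knob",k,"hole",h, np.linalg.norm((k-h)[:2]),"yaw",-np.degrees(np.arctan2((h-k)[0],(h-k)[1])))
print("green tip/centre",atz(f,(349,141.5),26))
print("ptr tip", [atz(f,(335,200),z) for z in (60,75,85)])
print("peg free",atz(f,(409,90),144),"root",atz(f,(328,90),136))
E
```

```text
knob [466.9  14.7 141. ] hole [487.5 160.   90. ] 146.81701395130082 yaw -8.092796267429943
green tip/centre [535.2  52.8  26. ]
ptr tip [array([511.5,   4.4,  60. ]), array([509.4,   8.1,  75. ]), array([508. ,  10.6,  85. ])]
peg free [553.4  90.6 144. ] root [503.1  97.6 136. ]
```

```bash
python3 -m creep '0.58 -0.5 -1.5 0 0.015 -0.01 -1;0 0 -2.5 0 0 0 -1;0 0 -2.5 0 0 0 -1;0 0 -2 0 0 0 -1;0 0 -1 0 0 0 -1;0 0 0 0 0 0 -1'
```

```text
time_s: 3.75
ee_pos: [466.0, 7.8, 120.1]
ee_rot: [179.9, -0.5, -8.4]
force: [-0.4, 0.4, -0.1]
gripper_width: 91.3
```

```bash
python3 -m creep '0 0.65 -0.6 0 0 0.005 -1;0 0 -0.4 0 0 0 -1;0 0 0 0 0 0 -1;0 0 0 0 0 0 -1'; python3 - <<'E'
from h import *
f=vision.grab_frame("wrist");save(f,"w2.png");s=monitor.state();print(s["ee_pos"],s["force"])
f=vision.grab_frame("scene");save(f,"s2.png",(260,130,400,250),5)
E
```

```text
time_s: 4.08
ee_pos: [466.8, 13.8, 110.8]
ee_rot: [179.9, -0.7, -8.2]
force: [-0.8, -0.1, -0.4]
gripper_width: 90.9
[466.92996131  13.81577573 110.96266297] [-0.00359693 -0.18425135  0.58944833]
```

View pics/w2.png

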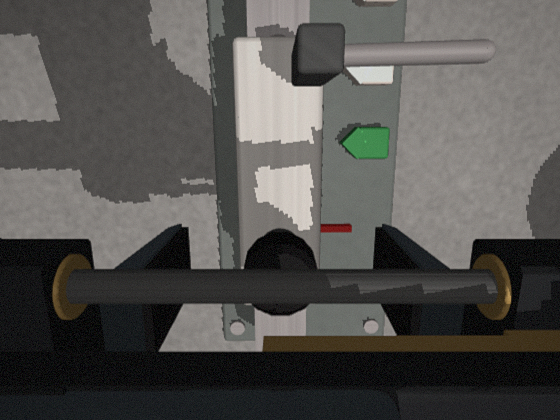

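View pics/s2.png

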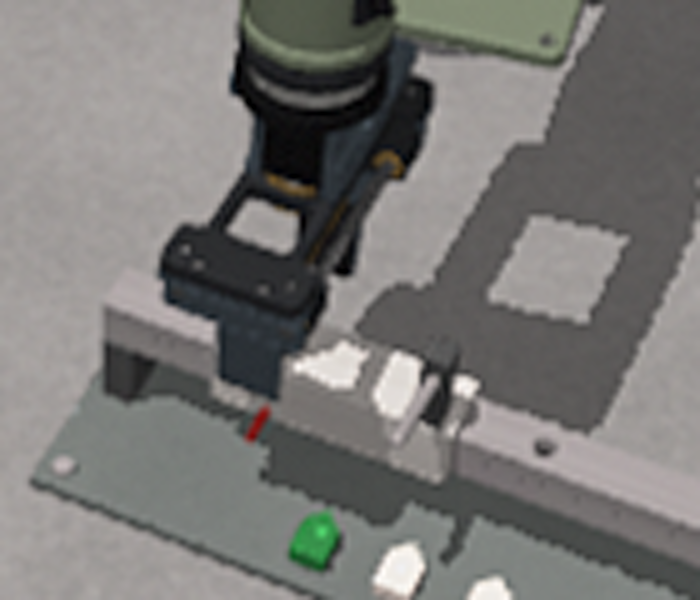

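The knob is centred between the fingers at (281,272), so I close.

```bash
python3 -m creep '0 0 0 0 0 0 1;0 0 0 0 0 0 1;0 0 0 0 0 0 1;0 0 0 0 0 0 1;0 0 0 0 0 0 1;0 0 0 0 0 0 1' 40
```

```text
time_s: 4.68
ee_pos: [468.1, 13.8, 112.8]
ee_rot: [180.0, -0.9, -8.2]
force: [-0.4, -0.3, 0.2]
gripper_width: 54.0
```

```bash
python3 -m creep '-0.15 0 -0.2 0 0.005 0 1;0 0 0 0 0 0 1;0 0 0 0 0 0 1;0 0 0 0 0 0 1;0 0 0 0 0 0 1' 40
```

```text
time_s: 5.1
ee_pos: [466.1, 13.9, 110.6]
ee_rot: [179.9, -0.5, -8.2]
force: [0.4, 0.5, 0.7]
gripper_width: 32.6
```

```bash
python3 -m creep '0 0 0.4 0 0 0 1;0 0 0.4 0 0 0 1;0 0 0.4 0 0 0 1;0 0 0.2 0 0 0 1;0 0 0 0 0 0 1;0 0 0 0 0 0 1'
```

```text
time_s: 5.6
ee_pos: [466.0, 13.9, 122.1]
ee_rot: [179.9, -0.4, -8.2]
force: [3.3, 0.1, -10.6]
gripper_width: 32.8
```

Up about 11.5 mm and the force matches the spring. I go 2 mm higher, then slide 50 mm.

```bash
python3 -m creep '0 0 0.3 0 0 0 1;0 0 0 0 0 0 1;0.07 0.5 0 0 0 0 1;0.14 0.99 0 0 0 0 1;0.14 0.99 0 0 0 0 1;0.14 0.99 0 0 0 0 1;0.1 0.7 0 0 0 0 1;0 0 0 0 0 0 1;0 0 0 0 0 0 1'
```

```text
time_s: 6.35
ee_pos: [472.0, 57.2, 123.9]
ee_rot: [179.6, -0.4, -8.1]
force: [3.1, -2.6, -10.7]
gripper_width: 32.4
```

```bash
python3 -m creep '0.09 0.62 0 0 0 0 1;0 0 0 0 0 0 1;0 0 0 0 0 0 1'; python3 - <<'E'
from h import *
f=vision.grab_frame("wrist");save(f,"w3.png");s=monitor.state();print(s["ee_pos"],s["force"])
f=vision.grab_frame("scene");save(f,"s3.png",(260,130,400,250),5)
E
```

```text
time_s: 6.6
ee_pos: [473.0, 64.2, 123.9]
ee_rot: [179.6, -0.4, -8.1]
force: [3.6, -3.2, -10.7]
gripper_width: 33.1
[472.95208875  64.14318319 123.8927515 ] [  3.38360239  -0.02709183 -10.02534993]
```

View pics/w3.png

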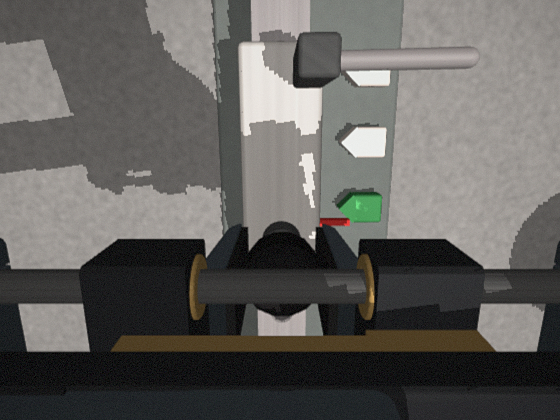

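View pics/s3.png

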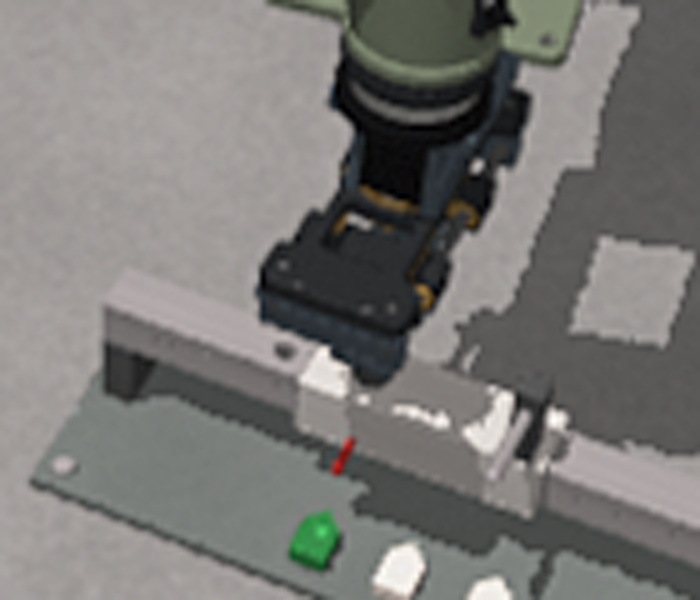

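```bash
python3 -m creep '0 -0.05 -0.4 0 0 0 1;0 0 -0.4 0 0 0 1;0 0 -0.4 0 0 0 1;0 0 -0.1 0 0 0 1;0 0 0 0 0 0 1;0 0 0 0 0 0 1'
```

```text
time_s: 7.2
ee_pos: [473.0, 64.1, 110.7]
ee_rot: [179.8, -0.4, -8.2]
force: [1.6, 0.7, -6.5]
gripper_width: 32.8
```

It went down into the hole with only the spring's 6 N on it, so I release and back off upward.

```bash
python3 -m creep '0 0 0 0 0 0 -1;0 0 0 0 0 0 -1;0 0 0 0 0 0 -1;0 0 0 0 0 0 -1;0 0 0 0 0 0 -1;0 0 0 0 0 0 -1;0 0 1 0 0 0 -1;0 0 3 0 0 0 -1;0 -1 3 0 0 0 -1;0 -1 3 0 0 0 -1;0 0 0 0 0 0 -1;0 0 0 0 0 0 -1'; python3 - <<'E'
from h import *
f=vision.grab_frame("wrist");save(f,"w4.png");s=monitor.state();print(s["ee_pos"],s["ee_rot"],s["force"])
f=vision.grab_frame("scene");save(f,"s4.png",(260,130,420,250),5)
E
```

```text
time_s: 8.2
ee_pos: [471.0, 43.1, 218.4]
ee_rot: [179.7, -0.3, -8.1]
force: [-0.0, 0.2, -0.8]
gripper_width: 91.1
[471.46279813  43.10222622 218.63398508] [179.72656304  -0.3975898   -8.12907889] [-0.4648406   0.34508637  0.61565739]
```

View pics/w4.png

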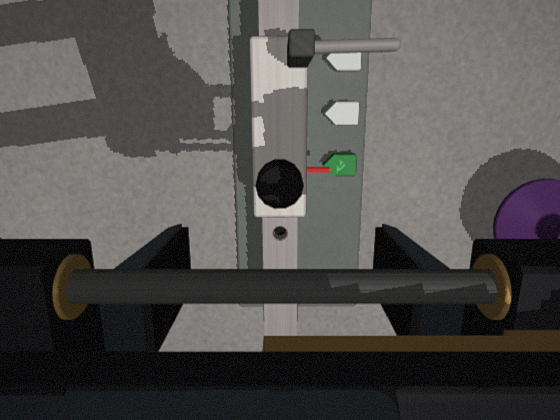

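View pics/s4.png

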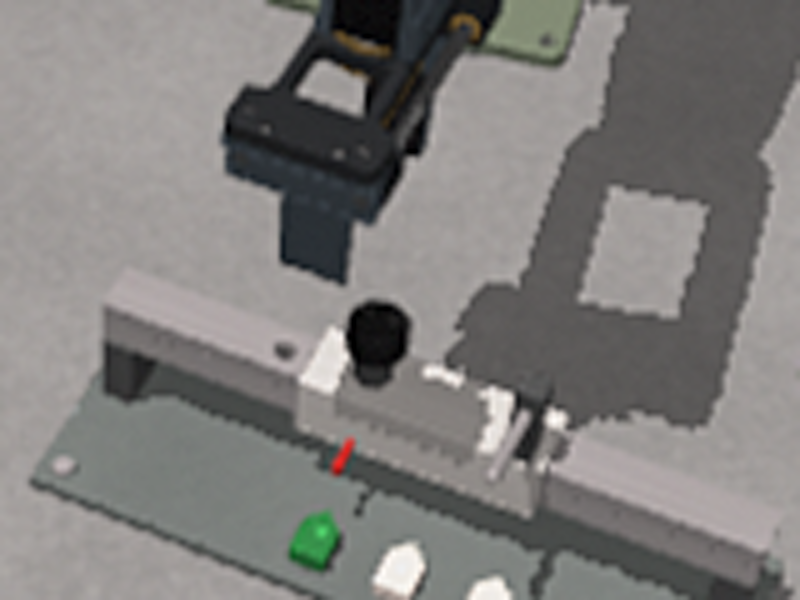

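```bash
python3 - <<'E'
from h import *
np.set_printoptions(precision=1,suppress=True)
S=vision.grab_frame("scene");f=vision.grab_frame("wrist")
for z in (129,139): print(z,"scene knob before",proj(S,(466,13.9,z)),"obs (318,190); now",proj(S,(473,64,z)),"obs (335.6,197)")
k=atz(f,(279.5,183.5),141);print("knob",k)
h=atz(f,(280,233),90);print("startinghole",h, np.linalg.norm((k-h)[:2]))
fe=atz(f,(400,44),144);ro=atz(f,(315,46.5),136);print("peg",fe,ro,(fe+ro)/2,np.linalg.norm((fe-ro)[:2]),np.degrees(np.arctan2((fe-ro)[1],(fe-ro)[0])))
E
```

```text
129 scene knob before [317.6 189.5] obs (318,190); now [335.2 196. ] obs (335.6,197)
139 scene knob before [317.9 187. ] obs (318,190); now [335.5 193.5] obs (335.6,197)
knob [473.5  66.5 141. ]
startinghole [466.4  14.5  90. ] 52.41026673657097
peg [559.8 143.1 144. ] [508.5 150.3 136. ] [534.1 146.7 140. ] 51.86159310169715 -7.962434628031514
```

The knob is home: its scene height matches before, and not the +10 mm prediction. The starting hole is exposed 50 mm behind and the pointer is at the green marker. Peg middle is about (534, 147, 140). Next, the sign.

```bash
python3 -m creep '-0.5 -2 0 0 0 0.042 -1;-0.5 -4 0 0 0 0.042 -1;-0.5 -4 0 0 0 0.042 -1;-0.5 -4 0 0 0 0.042 -1;-0.5 -4 0 0 0 0.042 -1;-0.5 -4 0 0 0 0.042 -1;-0.5 -4 0 0 0 0.042 -1;-0.5 -4 0 0 0 0.042 -1;-0.5 -4 0 0 0 0.042 -1;-0.5 -3 0 0 0 0.042 -1;0 -1 0 0 0 0 -1;0 0 0 0 0 0 -1'; python3 - <<'E'
from h import *
np.set_printoptions(precision=1,suppress=True)
f=vision.grab_frame("wrist");save(f,"w5.png");s=monitor.state();print(s["ee_pos"],s["ee_rot"],s["time_s"])
for q in ["sign_centre","sign_eye","holder"]:
    print(q,[(np.round(r["at"],1).tolist(),round(r["confidence"],2)) for r in models.mark_of("wrist",q)[:2]])
E
```

```text
time_s: 9.4
ee_pos: [409.5, -346.5, 199.8]
ee_rot: [-179.3, 1.2, 17.8]
force: [-0.7, 0.4, -1.0]
gripper_width: 91.2
[ 409.4 -345.3  199.6] [-179.2    1.3   17.8] 9.45
sign_centre [([122.6, 163.7], 0.78), ([300.3, 219.4], 0.6)]
sign_eye [([301.2, 219.6], 0.76), ([104.8, 166.7], 0.74)]
holder [([300.1, 210.7], 0.86)]
```

View pics/w5.png

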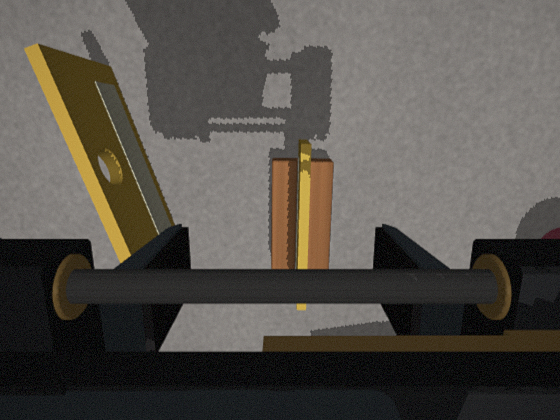

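The wrist shows the block sign edge-on, from the far end (305,140) to the near end (302,309), with the block around (301,215). The larger sign is to the left, outside the jaws.

```bash
python3 - <<'E'
from h import *
np.set_printoptions(precision=1,suppress=True)
f=vision.grab_frame("wrist");save(f,"w5c.png",(240,120,360,320),3)
s=monitor.state();print(s["ee_pos"])
c=ray(f,(0,0))[0];print("cam",c)
a=atz(f,(306.5,157),88);a2=atz(f,(305.5,141),88);b=atz(f,(301.5,308),88);print(a,a2,b,np.linalg.norm(b-a),np.linalg.norm(b-a2),(a2+b)/2)
for q in [(272,160),(332,160)]: print(atz(f,q,30))
E
```

```text
[ 410.4 -343.1  201.3]
cam [ 393.7 -279.6  372.5]
[ 415.3 -300.6   88. ] [ 410.6 -289.3   88. ] [ 453.1 -423.7   88. ] 128.80321382927133 141.01108473667034 [ 431.9 -356.5   88. ]
[ 390.  -317.6   30. ]
[ 443.3 -300.1   30. ]
```

View pics/w5c.png

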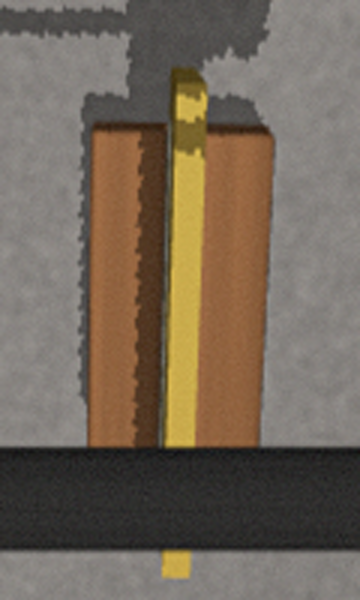

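```bash
python3 - <<'E'
from h import *
np.set_printoptions(precision=1,suppress=True)
f=vision.grab_frame("wrist");s=monitor.state();print(s["ee_pos"],s["ee_rot"],s["qpos"])
a=atz(f,(303.6,144),88);b=atz(f,(298.7,312),88);d=(a-b)/np.linalg.norm(a-b)
c=(a+b)/2
print(a,b,np.linalg.norm(b-a),c,"yaw",np.degrees(np.arctan2(d[1],d[0]))-90,"grasp",c+45*d)
E
```

```text
[ 410.5 -343.2  201.5] [-179.4    1.2   18.1] [-40.7  15.8  95.1  -0.7  70.2 -58.6]
[ 410.2 -292.    88. ] [ 452.4 -428.4   88. ] 142.763729582633 [ 431.3 -360.2   88. ] yaw 17.20005593308015 grasp [ 418.  -317.2   88. ]
```

```bash
python3 -m creep '0.75 2.6 0 -0.003 -0.023 -0.019 -1;0 0 0 0 0 0 -1;0 0 -2 0 0 0 -1;0 0 -3 0 0 0 -1;0 0 -3 0 0 0 -1;0 0 -2 0 0 0 -1;0 0 0 0 0 0 -1;0 0 0 0 0 0 -1'
```

```text
time_s: 10.37
ee_pos: [422.4, -308.6, 103.8]
ee_rot: [179.5, -0.5, 17.7]
force: [-0.4, -0.7, 0.8]
gripper_width: 90.8
```

```bash
python3 -m creep '-0.44 -0.86 0 0 0.008 -0.01 -1;0 0 -2 0 0 0 -1;0 0 -1.5 0 0 0 -1;0 0 -1 0 0 0 -1;0 0 0 0 0 0 -1;0 0 0 0 0 0 -1'; python3 - <<'E'
from h import *
np.set_printoptions(precision=1,suppress=True)
f=vision.grab_frame("wrist");save(f,"w6.png");s=monitor.state();print(s["ee_pos"],s["ee_rot"],s["force"])
E
```

```text
time_s: 10.87
ee_pos: [422.9, -322.7, 66.4]
ee_rot: [178.8, -0.5, 17.2]
force: [-0.5, -0.8, -0.6]
gripper_width: 91.1
[ 422.9 -322.7   66.5] [178.8  -0.5  17.2] [-0.6 -0.   0.4]
```

View pics/w6.png

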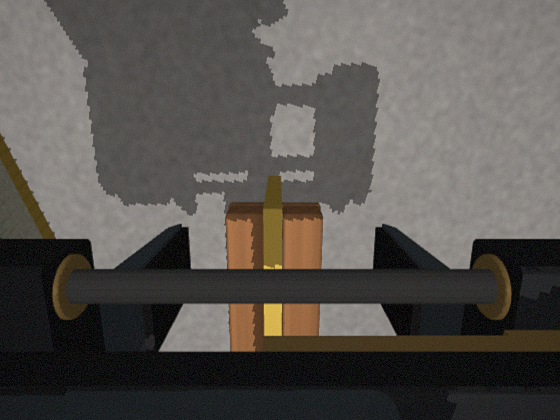

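```bash
python3 -m creep '-0.45 0.5 0 0.017 0.014 0 -1;0 0 -0.6 0 0 0 -1;0 0 -0.4 0 0 0 -1;0 0 0 0 0 0 -1;0 0 0 0 0 0 -1'
```

```text
time_s: 11.33
ee_pos: [419.4, -318.6, 58.7]
ee_rot: [179.8, -0.1, 17.2]
force: [0.2, 0.1, 0.4]
gripper_width: 91.0
```

```bash
python3 -m creep '-0.08 0 -0.3 0 0 0 1;0 0 0 0 0 0 1;0 0 0 0 0 0 1;0 0 0 0 0 0 1;0 0 0 0 0 0 1;0 0 0 0 0 0 1;0 0 0 0 0 0 1;0 0 0 0 0 0 1;0 0 0 0 0 0 1;0 0 0 0 0 0 1;0 0 0 0 0 0 1;0 0 0 0 0 0 1' 40
```

```text
time_s: 12.33
ee_pos: [418.7, -318.6, 55.6]
ee_rot: [179.8, -0.2, 17.2]
force: [-0.6, 1.0, -0.3]
gripper_width: 14.2
```

```bash
python3 -m creep '0 0 0 0 0 0 1;0 0 0 0 0 0 1;0 0 0 0 0 0 1;0 0 0 0 0 0 1' 40
```

```text
time_s: 12.67
ee_pos: [417.9, -318.9, 55.6]
ee_rot: [179.8, -0.1, 17.2]
force: [-0.2, -0.3, 1.3]
gripper_width: 7.8
```

```bash
python3 -m creep '0 0 0.5 0 0 0 1;0 0 1 0 0 0 1;0 0 1 0 0 0 1;0 0 2 0 0 0 1;0 0 3 0 0 0 1;0 0 3 0 0 0 1;0 0 3 0 0 0 1;0 0 2 0 0 0 1;0 0 0 0 0 0 1;0 0 0 0 0 0 1'; python3 - <<'E'
from h import *
np.set_printoptions(precision=1,suppress=True)
f=vision.grab_frame("wrist");save(f,"w7.png");s=monitor.state();print(s["ee_pos"],s["ee_rot"],s["force"],s["torque"],s["gripper_width"])
f=vision.grab_frame("scene");save(f,"s7.png",(120,60,280,180),5)
E
```

```text
time_s: 13.5
ee_pos: [416.1, -315.3, 221.6]
ee_rot: [-180.0, -0.1, 17.3]
force: [-0.6, -0.4, -1.7]
gripper_width: 7.7
[ 416.2 -315.3  221.5] [-180.    -0.1   17.3] [ 0.3 -0.6 -0.1] [ 0.1 -0.1  0. ] 8.209394981889634
```

View pics/s7.png

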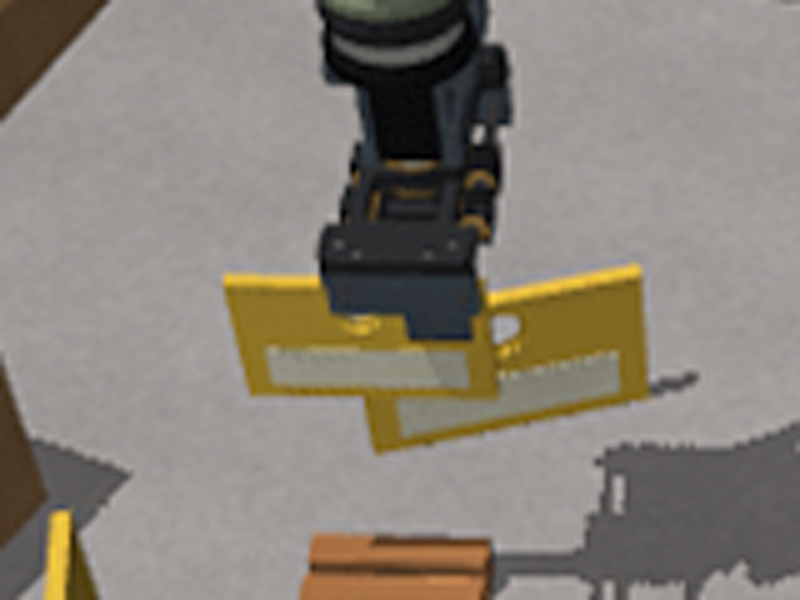

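View pics/w7.png

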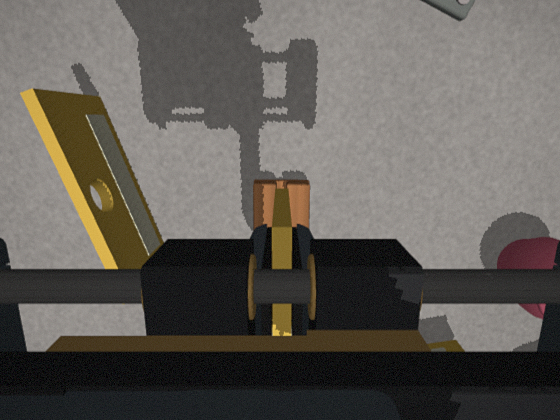

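The sign is held level and clear of the block. I carry it high to the free-end side of the peg.

```bash
python3 -m creep '0.8 1.5 0 0 0 -0.03 1;1.3 3 0 0 0 -0.038 1;1.5 3.6 0 0 0 -0.038 1;1.5 3.6 0 0 0 -0.038 1;1.5 3.6 0 0 0 -0.038 1;1.5 3.6 0 0 0 -0.038 1;1.5 3.6 0 0 0 -0.038 1;1.5 3.6 0 0 0 -0.038 1;1.5 3.6 0 0 0 -0.038 1;1.5 3.6 0 0 0 -0.038 1;1.5 3.6 0 0 0 -0.038 1;1.0 2 0 0 0 0 1'
```

```text
time_s: 14.6
ee_pos: [573.1, 90.6, 196.7]
ee_rot: [-179.4, 2.3, -8.0]
force: [0.4, -0.7, -1.0]
gripper_width: 7.8
```

```bash
python3 -m creep '0 0 0 0 0 0 1;0 0 0 0 0 0 1'
```

```text
time_s: 14.77
ee_pos: [573.0, 95.8, 191.8]
ee_rot: [-179.4, 2.7, -7.7]
force: [0.0, -0.4, -0.8]
gripper_width: 7.9
```

```bash
python3 -m creep '1.4 2.0 1.2 -0.009 -0.023 0 1;1.4 2.5 0.6 -0.008 -0.022 0 1;0 2.5 0 0 0 0 1;0 1 0 0 0 0 1;0 0 0 0 0 0 1;0 0 0 0 0 0 1'
```

```text
time_s: 15.27
ee_pos: [596.7, 171.0, 201.8]
ee_rot: [179.4, 0.8, -8.0]
force: [-0.4, -0.2, -0.9]
gripper_width: 7.5
```

```bash
python3 -m creep '-0.3 1.1 0 0.0085 -0.015 0 1;0 0 -2 0 0 0 1;0 0 -2 0 0 0 1;0 0 -2 0 0 0 1;0 0 0 0 0 0 1;0 0 0 0 0 0 1'; python3 - <<'E'
from h import *
np.set_printoptions(precision=1,suppress=True)
f=vision.grab_frame("wrist");save(f,"w8.png");s=monitor.state();print(s["ee_pos"],s["ee_rot"],s["force"],s["gripper_width"])
f=vision.grab_frame("scene");save(f,"s8.png",(280,130,440,250),5)
f=vision.grab_frame("top");save(f,"t8.png",(130,130,290,250),5)
E
```

```text
time_s: 15.77
ee_pos: [591.0, 176.1, 140.4]
ee_rot: [-180.0, -0.1, -8.4]
force: [1.1, 0.4, -1.4]
gripper_width: 8.2
[590.7 176.  140.2] [180.   -0.   -8.4] [-0.7 -0.  -0.9] 7.55212110630165
```

View pics/s8.png

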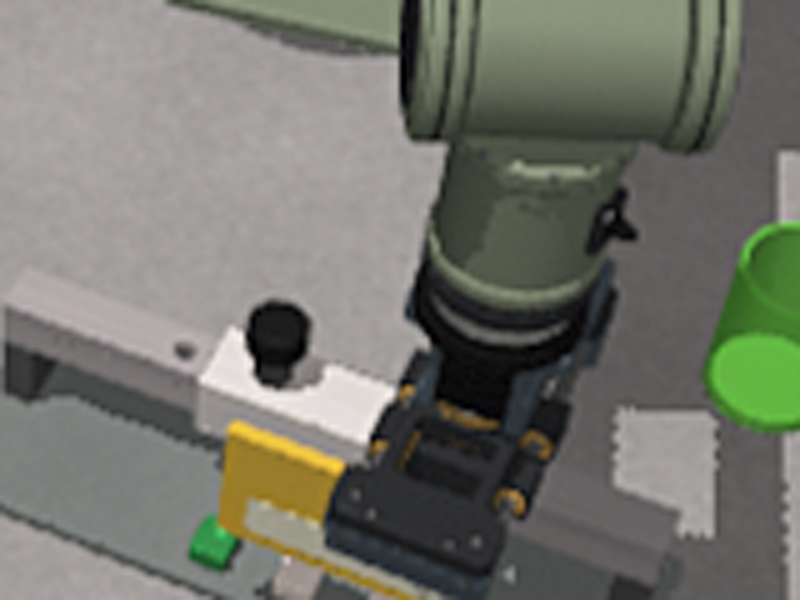

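View pics/t8.png

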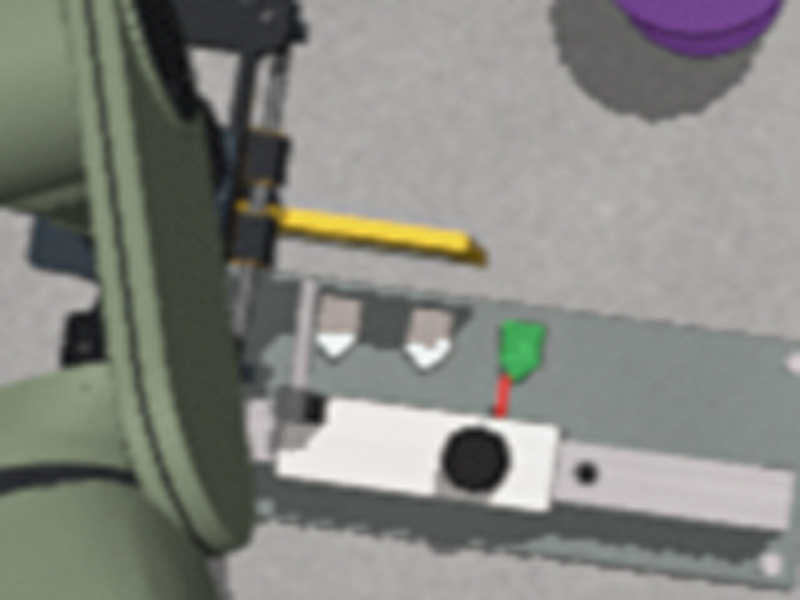

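View pics/w8.png

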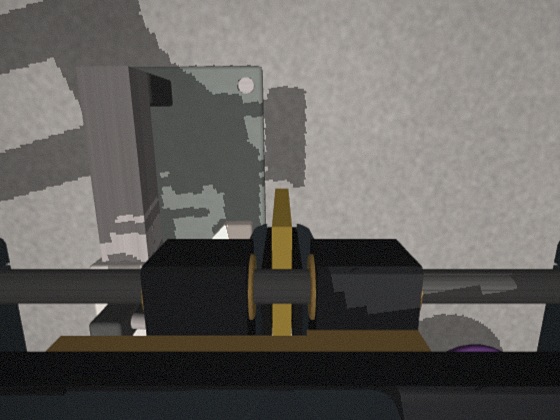

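```bash
python3 - <<'E'
from h import *
np.set_printoptions(precision=1,suppress=True)
S=vision.grab_frame("scene");T=vision.grab_frame("top");s=monitor.state();p=s["ee_pos"]
save(S,"s9.png",(310,195,390,260),10);save(T,"t9.png",(170,160,240,200),10)
yaw=np.radians(s["ee_rot"][2]);y=np.array([-np.sin(yaw),np.cos(yaw),0]);x=np.array([np.cos(yaw),np.sin(yaw),0])
eye=p-43.4*y+[0,0,12.4];print(p,"eye",eye)
for nm,q in [("topedge end",eye-70*y+[0,0,20]),("bottom end",eye-70*y-[0,0,60]),("outer top",eye-70*y+[0,0,20]+4*x),("inner",eye-70*y+[0,0,20]-4*x)]: print(nm,"scene",(proj(S,q)-[310,195])*10,"top",(proj(T,q)-[170,160])*10)
E
```

```text
[592.2 177.  141.6] eye [585.9 134.1 154. ]
topedge end scene [164.  193.2] top [522.9 165.6]
bottom end scene [141.1 386.3] top [567.5 204.7]
outer top scene [157.4 204.6] top [525.4 148.9]
inner scene [170.6 181.8] top [520.3 182.3]
```

View pics/s9.png

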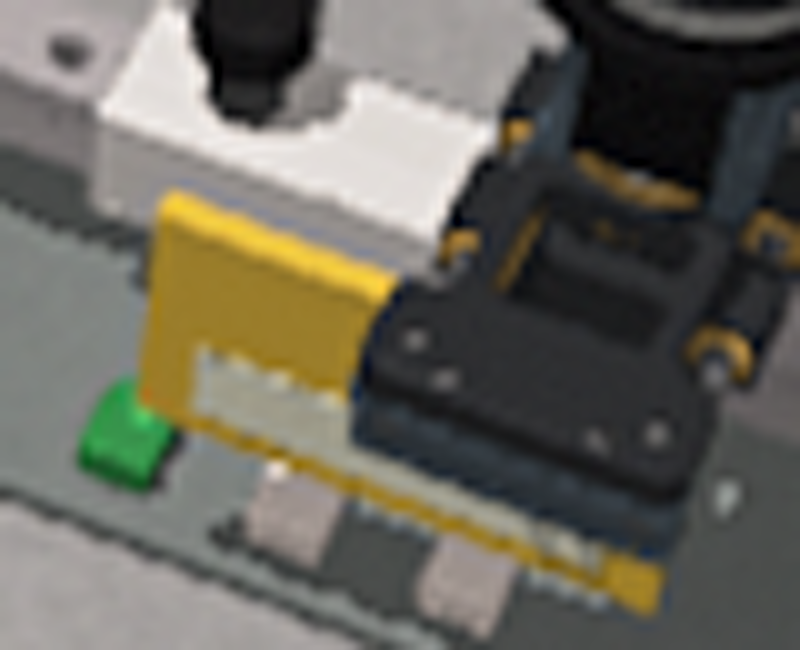

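View pics/t9.png

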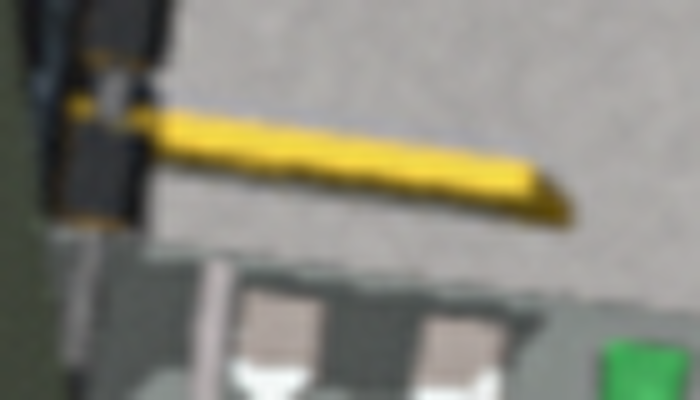

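The prediction matches both views within about 1 px. The eye must move +5.5 mm in y and 11 mm down to line up with the peg.

```bash
python3 -m creep '0 0.55 -0.6 0 0 0.008 1;0 0 -0.5 0 0 0 1;0 0 0 0 0 0 1;0 0 0 0 0 0 1;0 0 0 0 0 0 1'
```

```text
time_s: 16.43
ee_pos: [593.5, 183.9, 131.8]
ee_rot: [-179.8, -0.5, -7.9]
force: [-0.1, -0.4, -1.3]
gripper_width: 7.6
```

```bash
python3 -m creep '-0.6 0.0 -0.1 0 0 0 1;-0.8 0.1 0 0 0 0 1;-0.8 0.1 0 0 0 0 1;-0.6 0.1 0 0 0 0 1;0 0 0 0 0 0 1;0 0 0 0 0 0 1'; python3 - <<'E'
from h import *
S=vision.grab_frame("scene");T=vision.grab_frame("top")
save(S,"s10.png",(300,180,400,260),8);save(T,"t10.png",(160,150,260,220),8)
E
```

```text
time_s: 16.93
ee_pos: [561.5, 187.1, 130.8]
ee_rot: [-179.8, -0.4, -7.9]
force: [-0.4, 1.0, -0.3]
gripper_width: 7.8
```

View pics/t10.png

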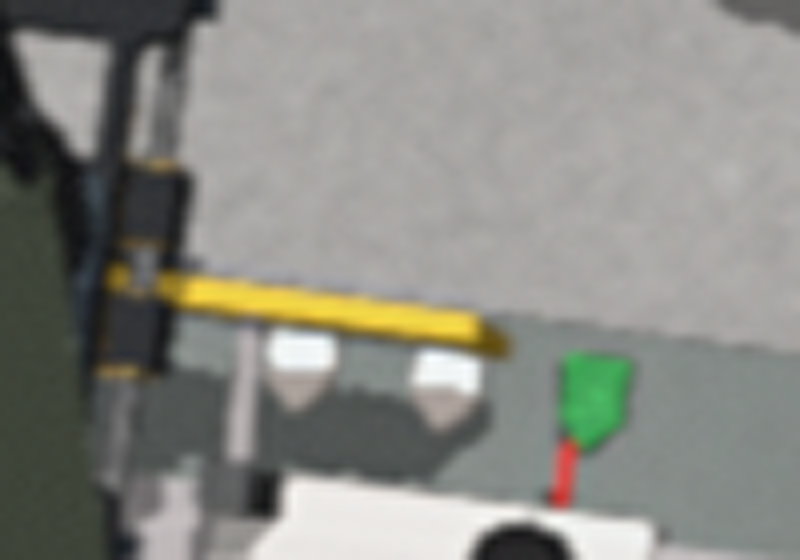

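View pics/s10.png

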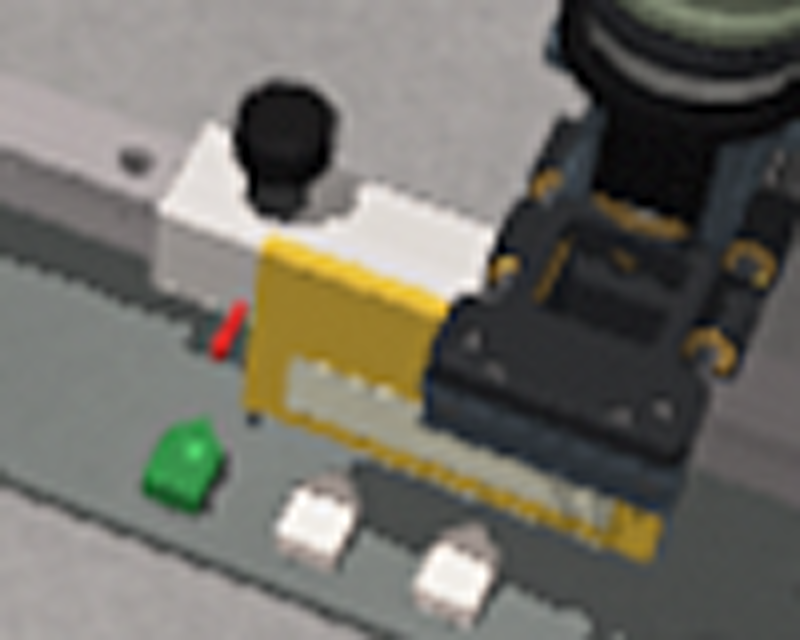

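Force is near zero and the peg tip is entering the eye. I continue 21 mm.

```bash
python3 -m creep '-0.5 0.07 0 0 0 0 1;-0.6 0.08 -0.05 0 0 0 1;-0.5 0.07 -0.05 0 0 0 1;-0.2 0.03 0 0 0 0 1;0 0 0 0 0 0 1;0 0 0 0 0 0 1'
```

```text
time_s: 17.53
ee_pos: [542.5, 189.8, 129.7]
ee_rot: [-179.8, -0.5, -7.9]
force: [0.8, 0.9, -1.2]
gripper_width: 7.4
```

```bash
python3 -m creep '-0.1 0 -0.3 0 0 0 1;0 0 -0.3 0 0 0 1;0 0 -0.2 0 0 0 1;0 0 0 0 0 0 1;0 0 0 0 0 0 1'
```

```text
time_s: 17.95
ee_pos: [542.2, 190.0, 121.7]
ee_rot: [-179.8, -0.5, -7.9]
force: [0.1, -0.2, 1.1]
gripper_width: 8.0
```

```bash
python3 -m creep '0 0 -0.1 0 0 0 1;0 0 0 0 0 0 1'; python3 - <<'E'
from h import *
np.set_printoptions(precision=1,suppress=True)
print(monitor.state()["force"])
S=vision.grab_frame("scene");T=vision.grab_frame("top");print(monitor.state()["force"])
save(S,"s11.png",(300,180,400,260),8);save(T,"t11.png",(160,150,260,220),8)
E
```

```text
time_s: 18.12
ee_pos: [542.3, 190.0, 121.7]
ee_rot: [-179.8, -0.6, -7.9]
force: [-0.8, 0.2, 0.7]
gripper_width: 8.1
[-0.8  0.2  0.7]
[-1.7  0.1  3.3]
```

View pics/t11.png

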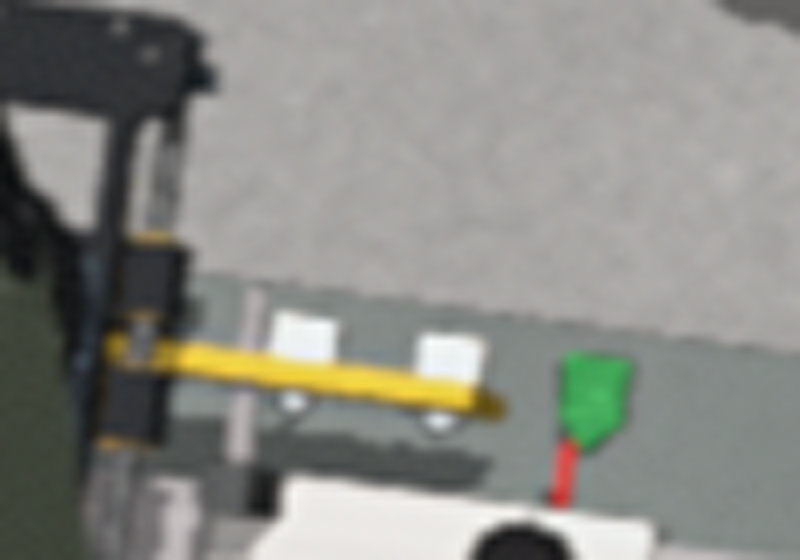

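View pics/s11.png

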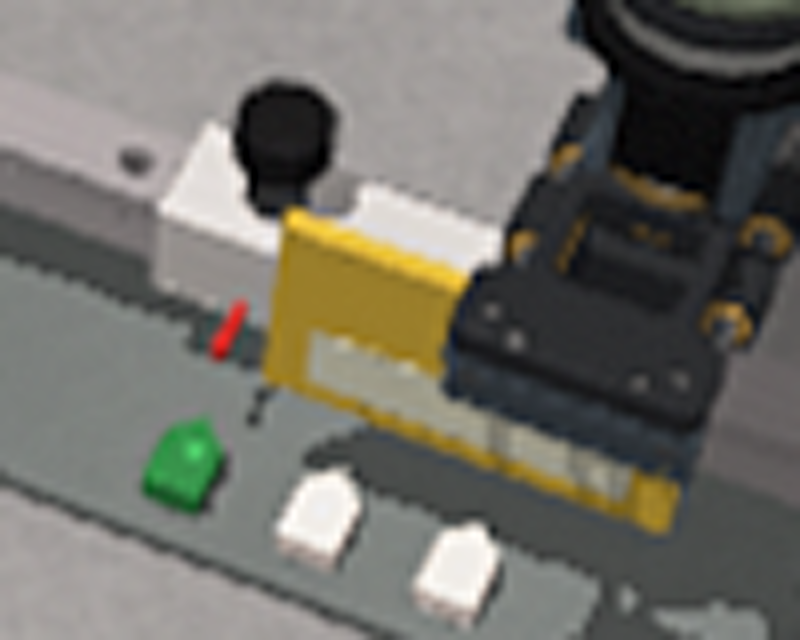

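The peg's free end shows beyond the sign (top crop 255,300) and there is light contact at about 3 N. I release.

```bash
python3 -m creep '0 0 0 0 0 0 0.6;0 0 0 0 0 0 0.3;0 0 0 0 0 0 0.2;0 0 0 0 0 0 0.2;0 0 0 0 0 0 0.2;0 0 0 0 0 0 0.2'; python3 - <<'E'
from h import *
S=vision.grab_frame("scene");T=vision.grab_frame("top")
save(S,"s12.png",(300,180,400,260),8);save(T,"t12.png",(160,150,260,220),8)
E
```

```text
time_s: 18.72
ee_pos: [543.1, 189.9, 120.8]
ee_rot: [-179.7, -0.6, -7.9]
force: [0.2, 0.0, -1.2]
gripper_width: 36.1
```

View pics/t12.png

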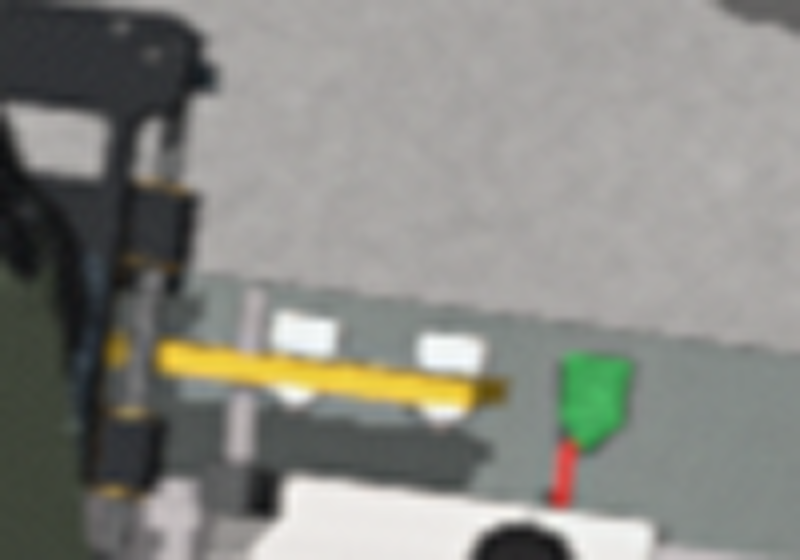

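View pics/s12.png

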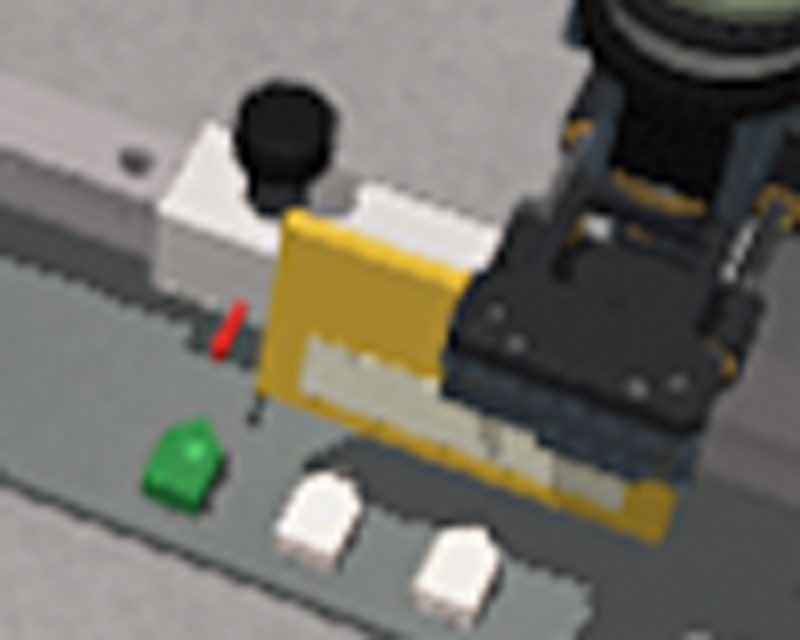

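The sign hangs on the peg. I retract straight up.

```bash
python3 -m creep '0 0 0.5 0 0 0 0.1;0 0 1.5 0 0 0 0.1;0 0 2 0 0 0 0.1;0 0 3 0 0 0 0.1;0 0 3 0 0 0 0.1;-0.5 3 2 0 0 0 0.1;-0.5 3 1 0 0 0 0.1;-0.5 3 0 0 0 0 0.1;-0.5 3 0 0 0 0 0.1;0 0 0 0 0 0 0.1;0 0 0 0 0 0 0.1;0 0 0 0 0 0 0.1'; python3 - <<'E'
from h import *
S=vision.grab_frame("scene");T=vision.grab_frame("top");print(monitor.state()["time_s"])
save(S,"s13.png",(280,150,420,270),5);save(T,"t13.png",(140,150,280,260),5);save(S,"s13f.png")
E
```

```text
time_s: 19.82
ee_pos: [520.6, 313.5, 262.0]
ee_rot: [-179.5, -0.8, -8.1]
force: [0.2, -0.3, 0.9]
gripper_width: 40.5
19.9167
```

View pics/t13.png

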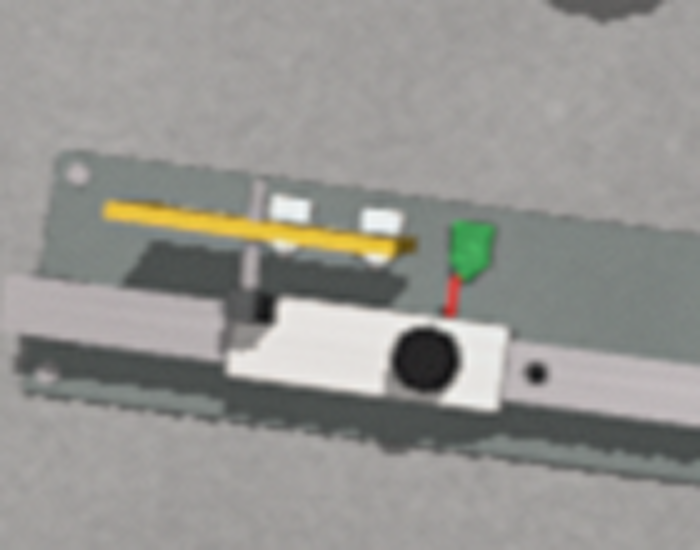

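View pics/s13.png

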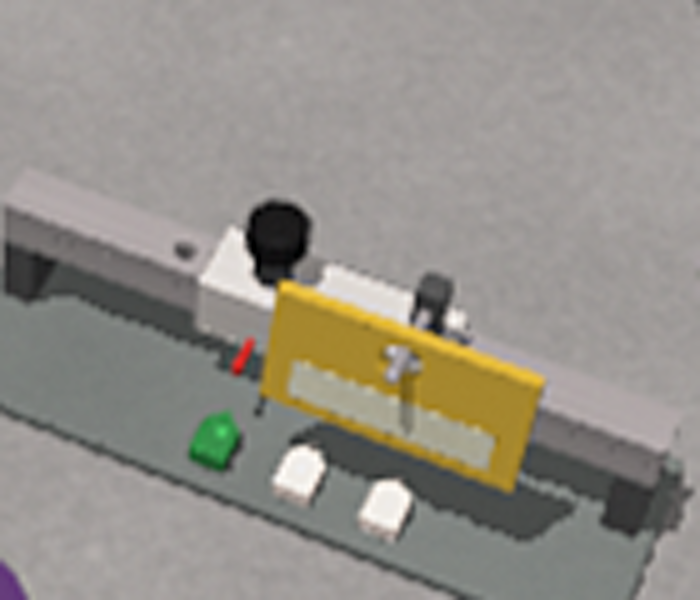

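View pics/s13f.png

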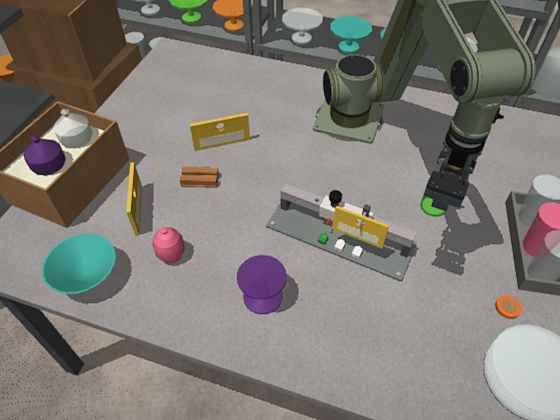

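The sign hangs with the peg through its eye (crop 403,360), nothing touches it, and the glassware is in place. I let it settle for a second, check once more and hand in.

```bash
python3 -m creep '0 0 0 0 0 0 0.1;0 0 0 0 0 0 0.1;0 0 0 0 0 0 0.1;0 0 0 0 0 0 0.1;0 0 0 0 0 0 0.1;0 0 0 0 0 0 0.1;0 0 0 0 0 0 0.1;0 0 0 0 0 0 0.1;0 0 0 0 0 0 0.1;0 0 0 0 0 0 0.1;0 0 0 0 0 0 0.1;0 0 0 0 0 0 0.1'; python3 - <<'E'
from h import *
S=vision.grab_frame("scene");save(S,"s14.png",(280,150,420,270),5)
T=vision.grab_frame("top");save(T,"t14.png")
E
```

```text
time_s: 20.92
ee_pos: [521.7, 308.2, 261.3]
ee_rot: [-179.7, -0.7, -8.5]
force: [0.0, 0.2, -0.7]
gripper_width: 41.0
```

View pics/s14.png

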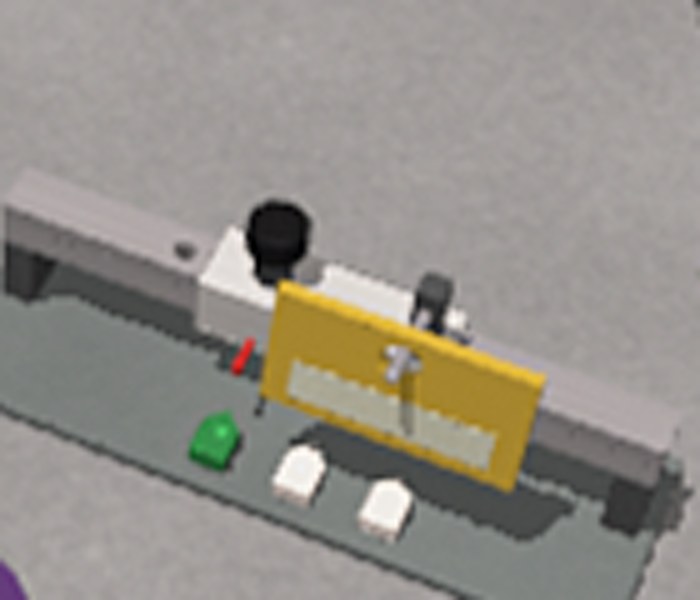

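View pics/t14.png

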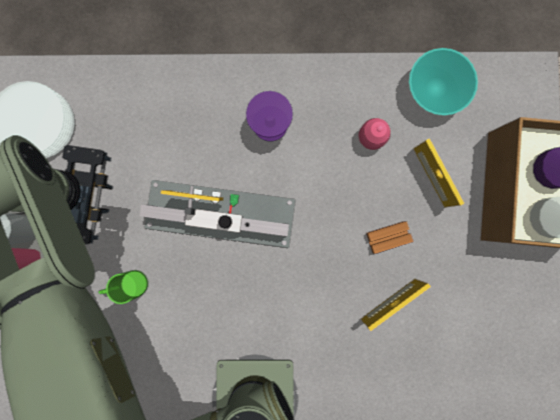

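The sign has not moved since the last picture, and the glassware is where it started.

```bash
python3 -c "
from workcell import job
print(job.job_done())"
```

```text
the job is handed in; nothing more can be done
None
```

I pulled the plunger and slid the sleeve about 50 mm to the green marker. I then lowered the plunger into that hole and hung the smallest sign (the one in the block, measured at 143 mm wide) by its eye on the peg. The job was handed in at about 21 s of the 58 s allowed.

**Plunger:** the tool came back down to its home height with only the spring's 6 N or so on it. In the scene picture the knob sits at the home height, not 10 mm up, and the pointer is at the green marker.

**Sign:** two pictures a second apart show it still, with the peg through its eye and the robot clear of it.

**Glassware:** the cake stand, candy jar and mug looked unmoved.

**Disagreements:** the scene and top cameras differed by up to about 5 mm. I used the wrist camera for the grasps and for locating the peg. I measured the shift between the knob and the starting hole as 52.4 mm in the wrist picture, where 50 mm is nominal. No check failed.

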